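# Line up the anchor strap with a drift and fit its bolt

## Task

The blue strap on the concrete specimen has slipped along its guides, so its bolt hole no longer lines up with the socket in the concrete. Take the tapered drift (yellow handle) and drive it straight down through both holes until its collar sits on the strap, which levers them into line; then put the drift back upright in a hole of the stand and fit the steel bolt through both holes, fully home with its washer flat on the strap. Leave the blue-handled pin, the concrete core and the bottle where they are.

Things in the scene. Friction and masses are not known exactly. Their poses are not given: they have to be found in the camera images.
- socket (a point): Centre of the round socket's mouth in the top face of a fixed concrete slab (180 x 180 x 70 mm, on the bench: mouth 70 mm above it). Socket 41 mm wide, 60 mm deep, upright, brass rim. z is up, x is the strap's slide direction. Steel rebar stubs stick 35 mm out of the two sides facing x, 35 mm above the bench.
- strap_hole (a point): Centre, at the top face, of the round 41 mm through hole in the middle of the blue steel strap (150 mm along x, 70 mm along y, 10 mm thick), lying flat on the slab between two dark guide bars of the same height; its top is 10 mm above the socket's mouth. Same axes as the socket. At the start both holes overlap only 19 to 23 mm, midway between their centres: too narrow for the bolt.
- strap (a joint): Slide of the strap along its x, in m: 0 = its hole exactly over the socket; starts at 0.018 to 0.022 (hole displaced towards +x of the socket); limits -0.012 and 0.024. It slides against about 5 N of friction and stays where it is pushed.
- stand: Fixed plywood stand, 90 (x) x 250 (y) x 70 mm high, origin at the centre of its underside. Three upright 41 mm through holes at y = -80, 0 and +80 mm (x = 0) in its 12 mm top board, open below. Drift, bolt and blue pin hang in them in any order, upright, collar or washer resting on the top.
- drift_grip (a point): The drift: steel tapered pin, yellow round handle, about 0.45 kg, upright (z up). The point is on its axis at mid-handle, 30 mm above its collar's underside. Handle 30 mm diameter, 6 to 56 mm above that underside; collar 60 mm diameter, 6 mm thick; below it 8 mm of parallel 36 mm shank, then a 50 mm taper to an 8 mm wide tip, 58 mm below the underside.
- bolt_grip (a point): The bolt: steel, tall round bright head with a black recess on top, captive washer, about 0.45 kg, upright (z up). The point is on its axis near mid-head, 26 mm above the washer's underside. Head 36 mm diameter, 4 to 44 mm above that underside; washer 60 mm diameter, 4 mm thick; shank 24 mm diameter, 50 mm long below the washer.
- pin_grip (a point): Bystander: a parallel steel pin with a blue round handle (30 mm diameter, 42 mm above the stand's top) and a 60 mm collar, hanging in the stand. This point is on its axis, 26 mm above the collar's underside. Leave it.
- core_center (a point): Bystander: centre of a standing concrete core, 50 mm diameter, 100 mm high, on the bench. Leave it.
- bottle_center (a point): Bystander: point half-way up a standing white bottle with a red cap, 48 mm diameter, 110 mm high, on the bench. Leave it.
Mind the look-alikes: they are no part of the job. What is shaped like the part that bears drift_grip but pink is not meant.

How it is judged (in metres and radians):
On the way:
1. the drift is driven down through both holes, its collar on (within 8 mm of) the strap, and the strap's hole is in line with the socket within 8 mm (z of drift_grip in the frame of socket between 0.03 and 0.048 m and horizontal distance between drift_grip and socket below 0.012 m and value of joint strap between -0.008 and 0.008 m), for 0.1 s.
At the end, for the whole second after the job is handed in: The bolt stands through strap and socket, its washer on the strap within 6 mm, its axis within 15 mm of the socket's and within 10 degrees of upright; the drift hangs upright (10 degrees) in a hole of the stand with its collar within 10 mm of the stand's top (z of bolt_grip in the frame of socket between 0.028 and 0.042 m and horizontal distance between bolt_grip and socket below 0.015 m and angle between each of bolt_grip, drift_grip's own z axis and vertical below 0.18 rad and z of drift_grip in the frame of stand between 0.09 and 0.11 m and x of drift_grip in the frame of stand between -0.03 and 0.03 m and y of drift_grip in the frame of stand between -0.12 and 0.12 m); the robot touches nothing.
It fails at once if the blue-handled pin is moved more than 30 mm (distance of pin_grip from where it was at the start of the episode above 0.03 m).
It fails at once if the concrete core is moved more than 30 mm (distance of core_center from where it was at the start of the episode above 0.03 m).
It fails at once if the bottle is moved more than 30 mm (distance of bottle_center from where it was at the start of the episode above 0.03 m).
It also fails if it takes over 72 s, if anything falls off the work surface, if the arm or the gripper's body presses on something with over 40 N, if the wrist force passes 120 N, or if a joint passes its speed limit or range.

## Robot

A 6-joint arm with a two-finger parallel gripper is mounted at the origin on the work surface. World frame = base frame: x ahead of the robot, y to its left, z up, the work surface at z = 0. Lengths are in mm, angles in rad, forces in N, time in s.
With the tool pointing down it reaches from about 300 to 875 mm from the base axis. Payload 4.2 kg.
Tool frame: the origin (TCP) lies between the finger pads; the fingertips stand 22 mm ahead of it and the grasp point (between the pads) lies 3 mm ahead of it; z points along the fingers, x is the direction in which the jaws open and shut, and the axes are right-handed (so a half turn about z gives the same grasp; the last joint's range is limited). The gripper opens to 85 mm and grips with 20 to 120 N. Pads are 22 mm wide; open, the fingers measure 114 mm over their backs; the gripper's body (76 mm by 85 mm) begins 54 mm behind the grasp point. The pads swing forward as they close: fully open they stand 13 mm farther back than shut.
Start: joints at [-0.02, 0.32, 1.565, -0, 1.257, -0.02], TCP at [575.012, 0.001, 253.338] pointing down, gripper open.
Joint ranges: [-3.11, 3.11], [-0.84, 2.01], [0.21, 2.61], [-1.34, 4.49], [0.05, 2.63], [-2.56, 2.56]. Speed limits (rad/s): [2.57, 2.57, 3.14, 3.14, 3.14, 3.14].

## Interface

Orientations are given as a rotation vector (axis times angle).
In Python, from rig import bot gives the robot as it stands.
- The arm moves only by the tool step_arm, never from a script. Its argument "increments" is a list of rows, each an object with "gripper": the finger opening in mm, from 0 to 85.4; "linear": the shift along the tool's x, y, z in mm, a list of three; "dr": the turn, a rotation vector about the tool's x, y, z in rad, a list of three. In form: [{"gripper": gripper, "linear": [tx, ty, tz], "dr": [ax, ay, az]}, ...]. A call has 1 to 8 rows; each row shifts and turns the commanded pose from where the row before left it, along the tool's axes as they then stand; what a row does not reach is not made up. A row lasts 1/8 s, in which the tool goes at most 62.5 mm and 10.7 degrees, less where a joint would pass 70% of its speed; a pose out of reach is approached as far as the arm can. A call is refused whole if a number of a shift passes 62.5 or a number of a turn 0.188, either way. A call with a gripper value outside its range is refused whole. The fingers move at their own pace and stop on an object; "squeeze" is the grip in N (left out, the last holds). Time passes only in rows, so rows that do not move let the fingers close. It gives the time, the measured TCP pose, the force and the opening at its end, in the units of the state.
- bot.observe(): the state, without advancing time (a new reading comes with each control period).
- bot.capture(name): name is "scene" or "side" or "wrist"; returns a dict with "color" (480x640x3 uint8, red, green, blue), "intrinsics" (3x3 intrinsics, pixels), "distortion" ([k1, k2, p1, p2, k3] as OpenCV has them; the pictures are not rectified), "camera_from_world" (4x4, takes a point from world to camera coordinates); the wrist camera has in their place "mount" (4x4, takes a point from camera to tool coordinates, whose origin is the TCP and whose axes are the tool frame's). Camera axes: x right, y down, z forward; pixel columns grow to the right and rows downward; lengths in mm; the calibration is good to about 2 mm. A picture is of the moment at which its call begins: read the wrist's pose just before it. There is no depth.
- bot.job_done(): hands the job in, once; it reports no verdict.
Trained networks look in a picture, given as the dict that the camera call returned (one of the last four; its "shot" number tells which), for a name from the list of things; names that differ only in an ending like _2 or _b are one class to them, and where a whole thing is asked for, a point or a joint stands for the part that bears it (a point fixed in the world has none). Each returns a list of dicts, best first, with "score" (0 to 1); they miss things now and then, are a little off and sometimes report something else, mostly with a low value. They report only what shows in the picture. A call takes as long as a camera call. They do not tell look-alikes from the thing itself.
- bot.outline_of(name, picture): "region" (480x640 bool, what is visible of it).
- bot.pinpoint(name, picture): "point" ([x, y, z] in mm, in world coordinates, good to about 4 mm: a listed point, or the origin of a listed thing).
The state is a dict: "time": time; "joint_pos": joint angles; "dq": joint speeds; "effort": joint torques, N m; "ee_pos": TCP position; "ee_rot": TCP orientation; "ft_force": force on the tool from outside, world axes, zero at the start; "moment": the same for the moment, N m; "finger_gap": finger opening in mm.
Only numpy, scipy, OpenCV 4.12 (cv2) and the standard library are available. Lean on these libraries where they do the work, as an engineer would, in place of code of your own. Each camera call takes 0.05 s, during which the arm holds its last target. There are 200 camera calls.

## Working session

There is one attempt and no reset: what is moved stays moved. The work goes in short steps, Python scripts to look and compute and a tool call to move; the robot and the scene stay as the last step left them, time stands still between calls to the robot, and variables do not carry over. Pictures are saved under pics/ and viewed, about 8 in all and at most 12, crops included, and the job is handed in when it is done.

Besides the shell and the picture viewer there is one more tool, called after "Emit:" as name([rows], argument=value, ...), one row to a line, values as JSON. step_arm: Moves the arm, as the interface text tells. Its arguments: {"type":"object","properties":{"increments":{"type":"array"},"squeeze":{"type":"number"}},"required":["increments"]}

```bash
mkdir -p pics; ls; python3 - <<'E'
from rig import bot
import cv2,numpy as np
s=bot.observe();print(s['ee_pos'],s['ee_rot'],s['finger_gap'],s['time'])
names="socket strap_hole strap stand drift_grip bolt_grip pin_grip core_center bottle_center".split()
ims=[]
for cam in("scene","side"):
    p=bot.capture(cam);im=p['color'][:,:,::-1].copy()
    for n in names:
        try:
            for d in bot.pinpoint(n,p)[:3]:
                P=np.array(d['point']);T=np.array(p['camera_from_world'])
                q,_=cv2.projectPoints(P.reshape(1,3).astype(float),cv2.Rodrigues(T[:3,:3])[0],T[:3,3],np.array(p['intrinsics']),np.array(p['distortion']))
                q=q.ravel();print(cam,n,P.round(),round(d['score'],2),q.round())
                cv2.circle(im,tuple(int(v) for v in q),3,(255,0,255),-1);cv2.putText(im,n[:6],tuple(int(v) for v in q+4),0,.4,(0,0,0),1)
        except Exception as e: print(cam,n,e)
    cv2.imwrite(f'pics/{cam}0.png',im)
E
```

```text
pics
[5.74549599e+02 2.66156009e-03 2.52480098e+02] [-3.14153991e+00  2.86589886e-06  2.80417882e-03] 85.723528712778 0.0
scene socket [ 486. -234.   72.] 0.84 [213. 331.]
scene strap_hole [ 508. -243.   77.] 0.67 [219. 340.]
scene strap it knows: bolt_grip, bottle_center, core_center, drift_grip, pin_grip, socket, stand, strap_hole
scene stand [525. 254.  -3.] 0.74 [369. 203.]
scene drift_grip [404. 123.  88.] 0.72 [293. 186.]
scene drift_grip [498.  51.  87.] 0.62 [311. 225.]
scene drift_grip [514. 174.  96.] 0.55 [350. 189.]
scene bolt_grip [526. 252.  95.] 0.49 [374. 171.]
scene pin_grip [531. 328.  97.] 0.75 [392. 153.]
scene core_center [660.  -2.  52.] 0.62 [368. 292.]
scene bottle_center [384.  12.  57.] 0.59 [255. 224.]
side socket [ 488. -237.   68.] 0.7 [340. 374.]
side strap_hole [ 505. -243.   78.] 0.6 [352. 373.]
side strap it knows: bolt_grip, bottle_center, core_center, drift_grip, pin_grip, socket, stand, strap_hole
side stand [526. 258.  -1.] 0.66 [314. 190.]
side stand [ 506. -244.   81.] 0.63 [353. 372.]
side drift_grip [402. 261.  88.] 0.91 [258. 165.]
side drift_grip [408. 121.  83.] 0.75 [267. 212.]
side drift_grip [519. 173.  99.] 0.63 [317. 183.]
side bolt_grip [526. 258.  94.] 0.7 [314. 158.]
side pin_grip [534. 330.  97.] 0.73 [312. 137.]
side core_center [663.  -8.  49.] 0.98 [405. 257.]
side bottle_center [384.  13.  53.] 0.6 [261. 264.]
side bottle_center [ 488. -234.   65.] 0.15 [340. 372.]
```

View pics/scene0.png

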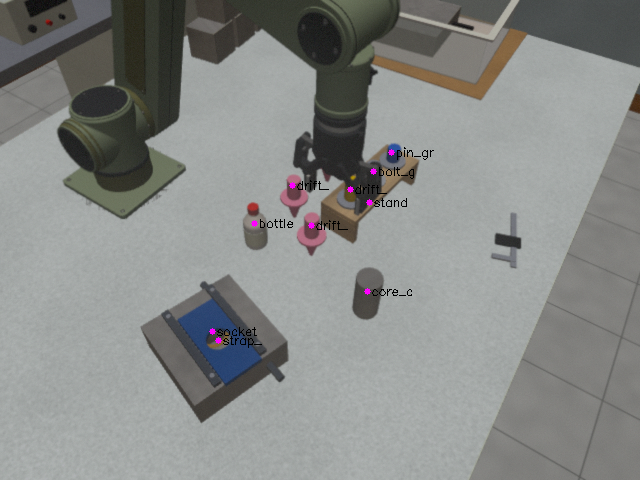

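View pics/side0.png

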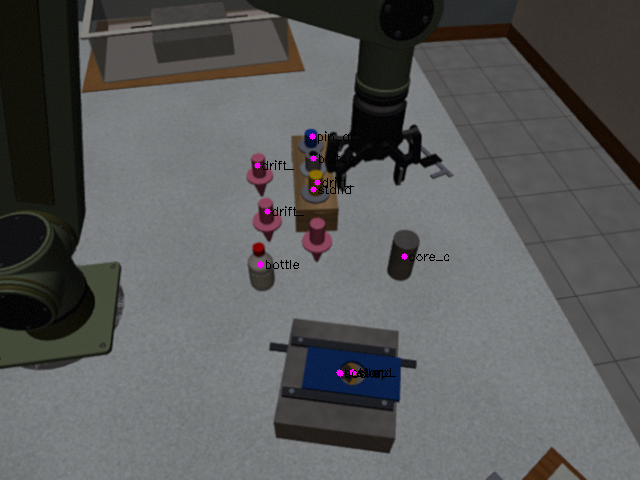

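Side and scene agree: the true yellow drift is at about (516,173), the bolt at (526,255) and the pin at (532,329). The pink ones are decoys. I'll move above the drift and look with the wrist camera.

Emit:
step_arm([
  {"gripper": 85,"linear": [-20,-58,0],"dr": [0,0,0.1]},
  {"gripper": 85,"linear": [-20,-58,0],"dr": [0,0,0]},
  {"gripper": 85,"linear": [-30,-55,0],"dr": [0,0,0]},
  {"gripper": 85,"linear": [0,0,0],"dr": [0,0,0]},
  {"gripper": 85,"linear": [0,0,0],"dr": [0,0,0]},
], squeeze=60)

```text
time: 1.52
ee_pos: [516.8, 175.1, 253.4]
ee_rot: [3.137, -0.156, 0.001]
ft_force: [0.1, -0.6, -0.3]
finger_gap: 84.8
```

```bash
cat > h.py <<'E'
from rig import bot
import cv2,numpy as np
from scipy.spatial.transform import Rotation as R
def cam(name):
    s=bot.observe();p=bot.capture(name)
    if name=='wrist':
        T=np.eye(4);T[:3,:3]=R.from_rotvec(s['ee_rot']).as_matrix();T[:3,3]=s['ee_pos']
        W=np.linalg.inv(T@np.array(p['mount']))
    else: W=np.array(p['camera_from_world'])
    return s,p,W
def proj(P,p,W):
    return cv2.projectPoints(np.array(P,float).reshape(-1,3),cv2.Rodrigues(W[:3,:3])[0],W[:3,3],np.array(p['intrinsics']),np.array(p['distortion']))[0].reshape(-1,2)
def ray(uv,z,p,W):
    n=cv2.undistortPoints(np.array(uv,float).reshape(-1,1,2),np.array(p['intrinsics']),np.array(p['distortion'])).reshape(-1,2)
    d=np.c_[n,np.ones(len(n))]@W[:3,:3];c=-W[:3,:3].T@W[:3,3]
    return c+d*((z-c[2])/d[:,2])[:,None]
def look(names,fn,cn='wrist'):
    s,p,W=cam(cn);im=p['color'][:,:,::-1].copy()
    print(s['time'],np.round(s['ee_pos'],1),np.round(s['ee_rot'],3),s['finger_gap'],np.round(s['ft_force'],1))
    for n in names:
        for d in bot.pinpoint(n,p)[:2]:
            q=proj(d['point'],p,W)[0];print(n,np.round(d['point'],1),round(d['score'],2),q.round())
            cv2.circle(im,tuple(int(v) for v in q),2,(255,0,255),-1)
    cv2.imwrite(f'pics/{fn}.png',im);return s,p,W,im
E
python3 -c "
from h import *
look(['drift_grip','bolt_grip','pin_grip','stand'],'w1')"
```

```text
1.525 [516.8 175.1 253.4] [ 3.137e+00 -1.560e-01  1.000e-03] 84.83910283988061 [ 0.1 -0.6 -0.3]
drift_grip [404.3 263.4  90. ] 0.86 [147. 111.]
drift_grip [403.  118.9  87.1] 0.81 [189. 305.]
bolt_grip [523.9 254.4  95.7] 0.68 [327. 105.]
```

View pics/w1.png

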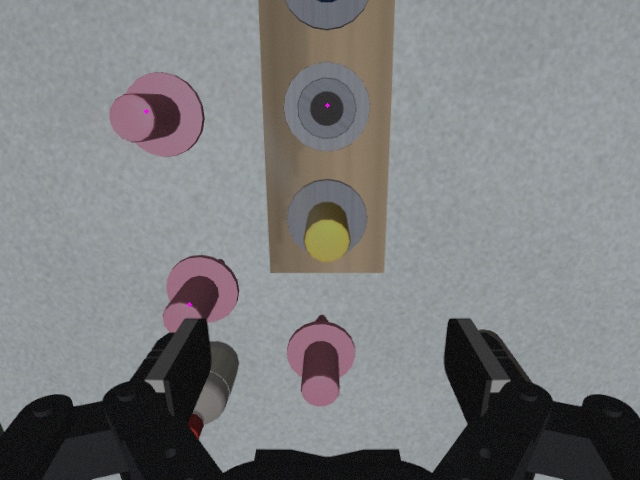

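The wrist view shows the yellow handle top at (327,240), its collar around (327,217), and the bolt head at (327,107). Next I turn those into positions using the known heights.

```bash
python3 - <<'E'
from h import *
s,p,W=cam('wrist')
hsv=cv2.cvtColor(p['color'],cv2.COLOR_RGB2HSV)
m=cv2.inRange(hsv,(22,150,150),(35,255,255));n,l,st,c=cv2.connectedComponentsWithStats(m)
i=1+st[1:,4].argmax();print(st[i],c[i]);
print('drift top',ray([c[i],[327,240]],126,p,W));print('drift collar',ray([[327,217]],76,p,W))
print('bolt top',ray([[327,107]],114,p,W), 'washer',ray([[327,107]],74,p,W))
E
```

```text
Traceback (most recent call last):
ValueError: attempt to get argmax of an empty sequence
```

```bash
python3 - <<'E'
from h import *
s,p,W=cam('wrist')
hsv=cv2.cvtColor(p['color'],cv2.COLOR_RGB2HSV);print(hsv[240,327])
m=cv2.inRange(hsv,(22,120,160),(35,255,255));n,l,st,c=cv2.connectedComponentsWithStats(m)
print(st[1:4],c[1:4])
print('drift top',ray([[327,240]],126,p,W));print('drift collar',ray([[327,217]],76,p,W))
print('bolt top',ray([[327,107]],114,p,W), 'washer',ray([[327,107]],74,p,W))
E
```

```text
[ 28 121 156]
[[325 221   7   5  13]
 [335 226   2   3   3]
 [338 228   1   1   1]] [[328.15384615 222.84615385]
 [335.33333333 227.        ]
 [338.         228.        ]]
drift top [[515.99654987 173.15483904 126.        ]]
drift collar [[516.06097945 174.4496846   76.        ]]
bolt top [[524.1313386  252.68518554 114.        ]] washer [[524.03311415 252.26042611  74.        ]]
```

Emit:
step_arm([
  {"gripper": 85,"linear": [-0.7,1.2,40],"dr": [0,0,0]},
  {"gripper": 85,"linear": [0,0,45],"dr": [0,0,0]},
  {"gripper": 85,"linear": [0,0,40],"dr": [0,0,0]},
  {"gripper": 85,"linear": [0,0,23],"dr": [0,0,0]},
  {"gripper": 85,"linear": [0,0,0],"dr": [0,0,0]},
  {"gripper": 15,"linear": [0,0,0],"dr": [0,0,0]},
  {"gripper": 15,"linear": [0,0,0],"dr": [0,0,0]},
  {"gripper": 15,"linear": [0,0,0],"dr": [0,0,0]},
], squeeze=90)

```text
time: 2.88
ee_pos: [516.3, 174.3, 106.3]
ee_rot: [-3.137, 0.157, -0.003]
ft_force: [-0.1, 0.3, 0.8]
finger_gap: 31.8
```

Emit:
step_arm([
  {"gripper": 15,"linear": [0,0,0],"dr": [0,0,0]},
  {"gripper": 15,"linear": [0,0,0],"dr": [0,0,0]},
  {"gripper": 15,"linear": [0,0,0],"dr": [0,0,0]},
])

```text
time: 3.25
ee_pos: [516.6, 174.3, 106.6]
ee_rot: [-3.137, 0.157, -0.004]
ft_force: [0.3, -1.2, 5.6]
finger_gap: 28.4
```

Emit:
step_arm([
  {"gripper": 15,"linear": [0,0,-50],"dr": [0,0,0]},
  {"gripper": 15,"linear": [0,0,-50],"dr": [0,0,0]},
  {"gripper": 15,"linear": [0,0,-50],"dr": [0,0,0]},
  {"gripper": 15,"linear": [0,20,0],"dr": [0,0,0]},
  {"gripper": 15,"linear": [4,50,0],"dr": [0,0,0]},
  {"gripper": 15,"linear": [4,50,0],"dr": [0,0,0]},
  {"gripper": 15,"linear": [4,50,0],"dr": [0,0,0]},
  {"gripper": 15,"linear": [4,50,0],"dr": [0,0,0]},
])

```text
time: 4.25
ee_pos: [507.5, -48.3, 252.5]
ee_rot: [-3.138, 0.157, 0.009]
ft_force: [0.3, -0.3, -5.5]
finger_gap: 28.1
```

Emit:
step_arm([
  {"gripper": 15,"linear": [3,50,0],"dr": [0,0,0]},
  {"gripper": 15,"linear": [3,50,0],"dr": [0,0,0]},
  {"gripper": 15,"linear": [3,50,0],"dr": [0,0,0]},
  {"gripper": 15,"linear": [3,50,0],"dr": [0,0,0]},
  {"gripper": 15,"linear": [0,35,0],"dr": [0,0,0]},
  {"gripper": 15,"linear": [0,18,0],"dr": [0,0,0]},
  {"gripper": 15,"linear": [0,0,0],"dr": [0,0,0]},
  {"gripper": 15,"linear": [0,0,0],"dr": [0,0,0]},
])

```text
time: 5.25
ee_pos: [496.1, -298.0, 254.5]
ee_rot: [-3.136, 0.156, 0.002]
ft_force: [0.4, 0.1, -5.3]
finger_gap: 28.3
```

```bash
python3 -c "
from h import *
look(['socket','strap_hole','drift_grip'],'w2')"
```

```text
5.25 [ 496.1 -298.   254.5] [-3.136e+00  1.560e-01  2.000e-03] 28.277740514002637 [ 0.4  0.1 -5.3]
socket [ 485.6 -237.5   69.5] 0.86 [306. 135.]
```

View pics/w2.png

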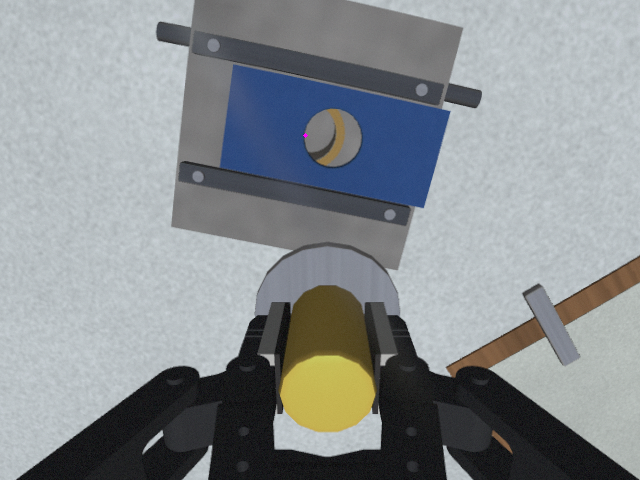

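The wrist view shows the strap hole at (333,138). The strap corners are (233,66), (449,111), (424,208) and (220,165), and the brass socket rim sits inside the hole.

```bash
python3 - <<'E'
from h import *
s,p,W=cam('wrist')
c=ray([[233,66],[449,111],[424,208],[220,165]],80,p,W);print(c.round(1))
print('len',np.linalg.norm(c[1]-c[0]),np.linalg.norm(c[2]-c[1]),'ctr',c.mean(0))
d=(c[1]-c[0])+(c[2]-c[3]);d/=np.linalg.norm(d);print('dir',d,np.arctan2(d[1],d[0]))
g=cv2.cvtColor(p['color'],cv2.COLOR_RGB2HSV)
m=cv2.inRange(g,(100,100,40),(130,255,255));cn,h=cv2.findContours(m,cv2.RETR_CCOMP,cv2.CHAIN_APPROX_NONE)
for q,hh in zip(cn,h[0]):
    if hh[3]>=0 and len(q)>100:
        e=cv2.fitEllipse(q);print(e,ray([e[0]],80,p,W))
H=ray([[333,138]],80,p,W)[0];print('hole',H,'sock',[(H-k*d).round(1) for k in(18,20,22)])
im=p['color'][90:190,280:390,::-1];cv2.imwrite('pics/crop.png',cv2.resize(im,None,fx=5,fy=5,interpolation=cv2.INTER_CUBIC))
E
```

```text
[[ 443.5 -187.3   80. ]
 [ 586.5 -230.5   80. ]
 [ 567.2 -297.5   80. ]
 [ 423.6 -251.7   80. ]]
len 149.36352053090582 69.8247467242897 ctr [ 505.21958116 -241.73652667   80.        ]
dir [ 0.95493342 -0.29682009  0.        ] -0.30136093765710364
((331.36505126953125, 136.64517211914062), (58.99850082397461, 59.805747985839844), 11.672054290771484) [[ 504.38809587 -240.10468015   80.        ]]
hole [ 505.43200016 -241.1371037    80.        ] sock [array([ 488.2, -235.8,   80. ]), array([ 486.3, -235.2,   80. ]), array([ 484.4, -234.6,   80. ])]
```

View pics/crop.png

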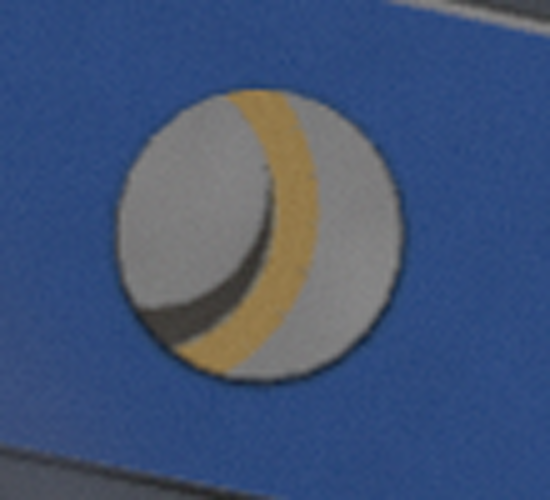

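Socket ≈ (486.6,-235.3), strap direction -0.30 rad, displacement ≈ 19 mm; the hole fit, the brass rim and the network agree. I'll go over the overlap centre and bring the tip to strap level.

Emit:
step_arm([
  {"gripper": 15,"linear": [-3.2,-30,0],"dr": [0,0,0]},
  {"gripper": 15,"linear": [-3.2,-30,0],"dr": [0,0,0]},
  {"gripper": 15,"linear": [0,0,0],"dr": [0,0,0.1]},
  {"gripper": 15,"linear": [0,0,30],"dr": [0,0,0.1]},
  {"gripper": 15,"linear": [0,0,30],"dr": [0,0,0]},
  {"gripper": 15,"linear": [0,0,10],"dr": [0,0,0]},
  {"gripper": 15,"linear": [0,0,0],"dr": [0,0,0]},
  {"gripper": 15,"linear": [0,0,0],"dr": [0,0,0]},
])

```text
time: 6.5
ee_pos: [496.9, -239.3, 186.7]
ee_rot: [3.105, -0.469, 0.004]
ft_force: [0.0, -0.1, -5.3]
finger_gap: 28.4
```

```bash
python3 - <<'E'
from h import *
s,p,W,im=look(['drift_grip'],'s3','side')
T=proj([[486.6,-235.3,80],[495.7,-238,80],s['ee_pos'],np.array(s['ee_pos'])-[0,0,94.5]],p,W)
print(T.round(1))
cv2.imwrite('pics/s3.png',cv2.resize(im[230:430,240:440],None,fx=3,fy=3,interpolation=cv2.INTER_CUBIC))
E
```

```text
6.5 [ 496.9 -239.3  186.7] [ 3.105 -0.469  0.004] 28.44050039250081 [ 0.  -0.1 -5.3]
drift_grip [408.3 120.3  85.6] 0.81 [267. 211.]
drift_grip [ 497.5 -237.7  180.7] 0.63 [351. 338.]
[[339.9 369.2]
 [345.9 369.9]
 [351.5 336.5]
 [347.4 367.1]]
```

View pics/s3.png

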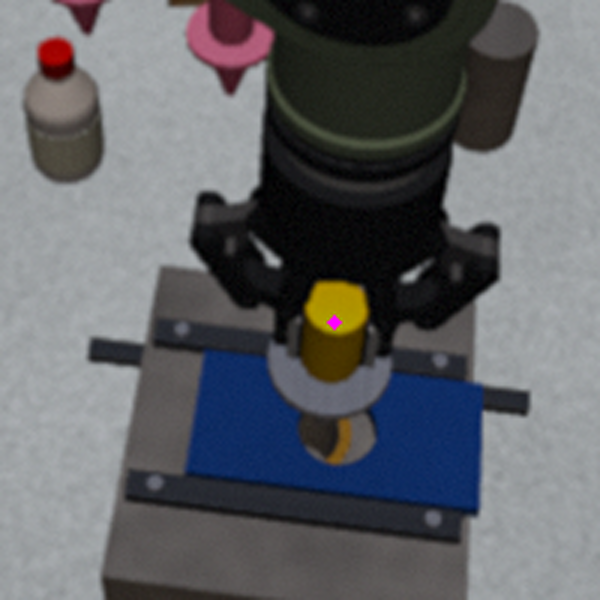

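In the side view the tip is above the hole, but the hole sits about 3–4 px lower than I projected. I'll cross-check the hole and the handle top in both fixed cameras.

```bash
python3 - <<'E'
from h import *
def sub(im): return im
for cn in('side','scene'):
    s,p,W=cam(cn);g=cv2.cvtColor(p['color'],cv2.COLOR_RGB2HSV)
    m=cv2.inRange(g,(105,120,40),(125,255,255));m[:300]=0
    cs,h=cv2.findContours(m,cv2.RETR_CCOMP,cv2.CHAIN_APPROX_NONE)
    for q,hh in zip(cs,h[0]):
        if len(q)>25: 
            (x,y),wh,a=cv2.fitEllipse(q);print(cn,'hole' if hh[3]>=0 else 'outer',len(q),(round(x,1),round(y,1)),ray([[x,y]],80,p,W).round(1))
            if hh[3]<0: 
                b=cv2.approxPolyDP(cv2.convexHull(q),6,True).reshape(-1,2);c=ray(b,80,p,W);print(b.tolist(),c[:,:2].round(0).tolist(),c.mean(0).round(1))
    r=proj([[497,-239,206]],p,W)[0];print('top expected',r.round(1))
    y=cv2.inRange(g,(20,120,60),(35,255,255));ys,xs=np.nonzero(y)
    k=(abs(xs-r[0])<25)&(abs(ys-r[1])<40);print('yellow',xs[k].min(),xs[k].max(),ys[k].min(),ys[k].max(),xs[k].mean())
    cv2.imwrite(f'pics/{cn}4.png',p['color'][:,:,::-1])
E
python3 -c "
import cv2,numpy as np
a=cv2.imread('pics/scene4.png')[240:400,130:310];cv2.imwrite('pics/sc4.png',cv2.resize(a,None,fx=3.6,fy=3.6,interpolation=cv2.INTER_CUBIC))"
```

```text
side outer 307 (352.6, 373.1) [[ 504.9 -244.9   80. ]]
[[308, 346], [399, 358], [398, 400], [303, 388]] [[444.0, -187.0], [584.0, -232.0], [563.0, -299.0], [425.0, -256.0]] [ 503.8 -243.5   80. ]
top expected [352.4 329.2]
yellow 341 362 323 356 351.1604938271605
scene outer 250 (222.1, 346.9) [[ 522.  -250.7   80. ]]
[[178, 319], [227, 317], [260, 358], [225, 383]] [[425.0, -252.0], [492.0, -202.0], [586.0, -232.0], [567.0, -297.0]] [ 517.4 -245.6   80. ]
top expected [204.1 291. ]
yellow 194 212 290 316 200.48466257668713
```

View pics/sc4.png

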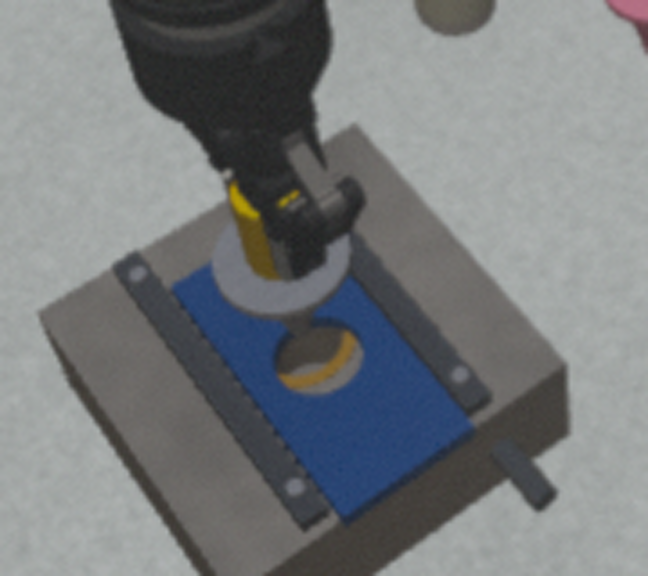

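Cross-check: the hole's y is within about 2 mm across cameras, and the compromise puts the tool laterally centred. Driving down along a slant towards the socket axis.

Emit:
step_arm([
  {"gripper": 15,"linear": [-0.5,0,12],"dr": [0,0,0]},
  {"gripper": 15,"linear": [-1,0,5],"dr": [0,0,0]},
  {"gripper": 15,"linear": [-1,0,5],"dr": [0,0,0]},
  {"gripper": 15,"linear": [-1,0,5],"dr": [0,0,0]},
  {"gripper": 15,"linear": [-1,0,5],"dr": [0,0,0]},
  {"gripper": 15,"linear": [-1,0,5],"dr": [0,0,0]},
  {"gripper": 15,"linear": [-1,0,5],"dr": [0,0,0]},
  {"gripper": 15,"linear": [0,0,0],"dr": [0,0,0]},
])

```text
time: 7.7
ee_pos: [491.8, -237.7, 144.2]
ee_rot: [3.105, -0.47, 0.009]
ft_force: [4.8, -1.9, -2.3]
finger_gap: 28.4
```

Emit:
step_arm([
  {"gripper": 15,"linear": [-1,0,5],"dr": [0,0,0]},
  {"gripper": 15,"linear": [-1,0,5],"dr": [0,0,0]},
  {"gripper": 15,"linear": [-1,0,5],"dr": [0,0,0]},
  {"gripper": 15,"linear": [-1,0,5],"dr": [0,0,0]},
  {"gripper": 15,"linear": [0,0,0],"dr": [0,0,0]},
])

```text
time: 8.32
ee_pos: [487.0, -235.7, 123.3]
ee_rot: [-3.106, 0.47, -0.004]
ft_force: [5.3, 0.5, -4.7]
finger_gap: 28.2
```

Emit:
step_arm([
  {"gripper": 15,"linear": [-0.5,0,3],"dr": [0,0,0]},
  {"gripper": 15,"linear": [0,0,3],"dr": [0,0,0]},
  {"gripper": 15,"linear": [0,0,1],"dr": [0,0,0]},
  {"gripper": 15,"linear": [0,0,0],"dr": [0,0,0]},
])

```text
time: 8.82
ee_pos: [486.8, -235.6, 116.7]
ee_rot: [-3.106, 0.47, -0.005]
ft_force: [5.3, 0.7, -3.4]
finger_gap: 28.4
```

Emit:
step_arm([
  {"gripper": 15,"linear": [-1,0,1],"dr": [0,0,0]},
  {"gripper": 15,"linear": [0,0,1],"dr": [0,0,0]},
  {"gripper": 15,"linear": [0,0,0],"dr": [0,0,0]},
])

```text
time: 9.2
ee_pos: [486.7, -235.5, 116.6]
ee_rot: [3.106, -0.47, 0.009]
ft_force: [4.6, 2.9, 8.7]
finger_gap: 28.2
```

Collar seated: upward contact force, and the strap friction force is steady. Now I lift the drift out and carry it back.

Emit:
step_arm([
  {"gripper": 15,"linear": [0.5,0,-15],"dr": [0,0,0]},
  {"gripper": 15,"linear": [0,0,-30],"dr": [0,0,0]},
  {"gripper": 15,"linear": [0,0,-50],"dr": [0,0,0]},
  {"gripper": 15,"linear": [0,0,-45],"dr": [0,0,-0.1]},
  {"gripper": 15,"linear": [0,0,0],"dr": [0,0,-0.1]},
  {"gripper": 15,"linear": [-1,-30,0],"dr": [0,0,0]},
  {"gripper": 15,"linear": [-2,-50,0],"dr": [0,0,0]},
  {"gripper": 15,"linear": [-2,-50,0],"dr": [0,0,0]},
])

```text
time: 10.2
ee_pos: [491.0, -104.5, 253.2]
ee_rot: [-3.137, 0.159, 0.008]
ft_force: [0.4, 0.8, -6.1]
finger_gap: 28.2
```

Emit:
step_arm([
  {"gripper": 15,"linear": [-2,-50,0],"dr": [0,0,0]},
  {"gripper": 15,"linear": [-2,-50,0],"dr": [0,0,0]},
  {"gripper": 15,"linear": [-2,-50,0],"dr": [0,0,0]},
  {"gripper": 15,"linear": [0,-50,0],"dr": [0,0,0]},
  {"gripper": 15,"linear": [0,-50,0],"dr": [0,0,0]},
  {"gripper": 15,"linear": [0,-31,0],"dr": [0,0,0]},
  {"gripper": 15,"linear": [0,0,0],"dr": [0,0,0]},
  {"gripper": 15,"linear": [0,0,0],"dr": [0,0,0]},
])

```text
time: 11.2
ee_pos: [514.0, 173.6, 253.4]
ee_rot: [3.135, -0.156, -0.005]
ft_force: [-0.2, -0.2, -5.8]
finger_gap: 28.1
```

Emit:
step_arm([
  {"gripper": 15,"linear": [2.3,-0.9,0],"dr": [0,0,0]},
  {"gripper": 15,"linear": [0,0,40],"dr": [0,0,0]},
  {"gripper": 15,"linear": [0,0,40],"dr": [0,0,0]},
  {"gripper": 15,"linear": [0,0,20],"dr": [0,0,0]},
  {"gripper": 15,"linear": [0,0,20],"dr": [0,0,0]},
  {"gripper": 15,"linear": [0,0,13],"dr": [0,0,0]},
  {"gripper": 15,"linear": [0,0,0],"dr": [0,0,0]},
  {"gripper": 15,"linear": [0,0,0],"dr": [0,0,0]},
])

```text
time: 12.2
ee_pos: [518.2, 175.1, 122.2]
ee_rot: [-3.137, 0.158, -0.003]
ft_force: [-0.7, 0.3, -5.4]
finger_gap: 28.2
```

Emit:
step_arm([
  {"gripper": 15,"linear": [-1.6,0.9,4],"dr": [0,0,0]},
  {"gripper": 15,"linear": [0,0,6],"dr": [0,0,0]},
  {"gripper": 15,"linear": [0,0,5],"dr": [0,0,0]},
  {"gripper": 15,"linear": [0,0,0],"dr": [0,0,0]},
])

```text
time: 12.7
ee_pos: [515.8, 174.5, 106.6]
ee_rot: [3.138, -0.157, 0.0]
ft_force: [-2.1, -0.1, -1.2]
finger_gap: 28.1
```

Seated: it is back at its original height with the load coming off. Release and rise.

Emit:
step_arm([
  {"gripper": 50,"linear": [0,0,0],"dr": [0,0,0]},
  {"gripper": 85,"linear": [0,0,0],"dr": [0,0,0]},
  {"gripper": 85,"linear": [0,0,0],"dr": [0,0,0]},
  {"gripper": 85,"linear": [0,0,-40],"dr": [0,0,0]},
  {"gripper": 85,"linear": [0,0,-50],"dr": [0,0,0]},
  {"gripper": 85,"linear": [0,0,-57],"dr": [0,0,0]},
  {"gripper": 85,"linear": [0,0,0],"dr": [0,0,0]},
  {"gripper": 85,"linear": [0,0,0],"dr": [0,0,0]},
])

```text
time: 13.7
ee_pos: [515.4, 174.3, 252.9]
ee_rot: [3.137, -0.157, -0.001]
ft_force: [0.2, -0.8, 0.9]
finger_gap: 85.0
```

```bash
python3 - <<'E'
from h import *
s,p,W,im=look(['drift_grip','bolt_grip'],'w5')
print(proj([[516,174,126],[516,174,76],[524,253,114]],p,W).round(0))
E
```

```text
13.7 [515.4 174.3 252.9] [ 3.137e+00 -1.570e-01 -1.000e-03] 85.03262265443593 [ 0.2 -0.8  0.9]
drift_grip [408.  116.6  91.5] 0.85 [196. 309.]
drift_grip [496.3  50.1  87. ] 0.76 [320. 370.]
bolt_grip [524.6 252.2  97.3] 0.64 [331. 107.]
[[330. 239.]
 [329. 218.]
 [330. 106.]]
```

View pics/w5.png

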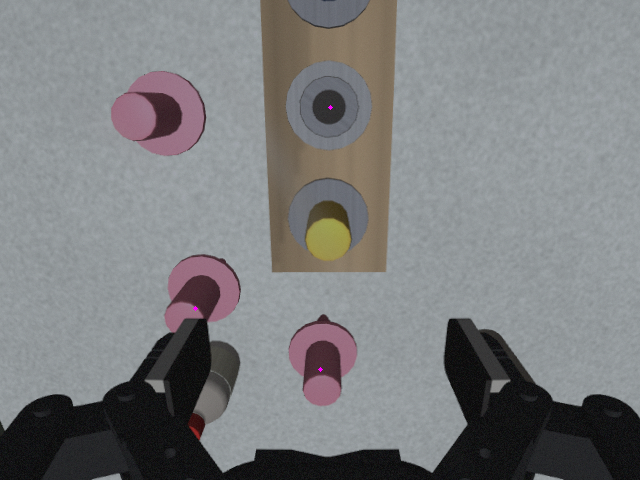

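The drift hangs upright, handle top at (328,238) as before. Now the bolt: head at (329,107), i.e. (524,253).

Emit:
step_arm([
  {"gripper": 85,"linear": [0.4,-40,0],"dr": [0,0,0]},
  {"gripper": 85,"linear": [0.4,-39.2,0],"dr": [0,0,0]},
  {"gripper": 85,"linear": [0,0,40],"dr": [0,0,0]},
  {"gripper": 85,"linear": [0,0,50],"dr": [0,0,0]},
  {"gripper": 85,"linear": [0,0,45],"dr": [0,0,0]},
  {"gripper": 85,"linear": [0,0,16],"dr": [0,0,0]},
  {"gripper": 85,"linear": [0,0,0],"dr": [0,0,0]},
  {"gripper": 20,"linear": [0,0,0],"dr": [0,0,0]},
])

```text
time: 14.85
ee_pos: [525.8, 253.7, 104.0]
ee_rot: [-3.136, 0.157, -0.005]
ft_force: [0.4, -0.3, -0.3]
finger_gap: 69.4
```

Emit:
step_arm([
  {"gripper": 20,"linear": [0,0,0],"dr": [0,0,0]},
  {"gripper": 20,"linear": [0,0,0],"dr": [0,0,0]},
  {"gripper": 20,"linear": [0,0,0],"dr": [0,0,0]},
  {"gripper": 20,"linear": [0,0,0],"dr": [0,0,0]},
  {"gripper": 20,"linear": [0,0,0],"dr": [0,0,0]},
])

```text
time: 15.48
ee_pos: [525.0, 253.5, 104.0]
ee_rot: [-3.136, 0.157, -0.003]
ft_force: [-1.3, -0.0, 6.1]
finger_gap: 34.0
```

Emit:
step_arm([
  {"gripper": 20,"linear": [0,0,-50],"dr": [0,0,0]},
  {"gripper": 20,"linear": [0,0,-50],"dr": [0,0,0]},
  {"gripper": 20,"linear": [0,0,-52],"dr": [0,0,0]},
  {"gripper": 20,"linear": [2,30,0],"dr": [0,0,0]},
  {"gripper": 20,"linear": [2,50,0],"dr": [0,0,0]},
  {"gripper": 20,"linear": [2,50,0],"dr": [0,0,0]},
  {"gripper": 20,"linear": [3,50,0],"dr": [0,0,0]},
  {"gripper": 20,"linear": [3,50,0],"dr": [0,0,0]},
])

```text
time: 16.48
ee_pos: [512.6, 21.6, 254.0]
ee_rot: [3.138, -0.157, -0.001]
ft_force: [1.1, 0.3, -3.9]
finger_gap: 34.1
```

Emit:
step_arm([
  {"gripper": 20,"linear": [3,50,0],"dr": [0,0,0]},
  {"gripper": 20,"linear": [3,50,0],"dr": [0,0,0]},
  {"gripper": 20,"linear": [2,50,0],"dr": [0,0,0]},
  {"gripper": 20,"linear": [2,50,0],"dr": [0,0,0]},
  {"gripper": 20,"linear": [2,50,0],"dr": [0,0,0]},
  {"gripper": 20,"linear": [2,50,0],"dr": [0,0,0]},
  {"gripper": 20,"linear": [0,22,0],"dr": [0,0,0]},
  {"gripper": 20,"linear": [0,0,0],"dr": [0,0,0]},
])

```text
time: 17.48
ee_pos: [494.7, -299.5, 253.6]
ee_rot: [-3.136, 0.161, 0.002]
ft_force: [0.1, -0.3, -5.2]
finger_gap: 33.9
```

```bash
python3 - <<'E'
from h import *
s,p,W,im=look(['socket','strap_hole','bolt_grip'],'w6')
print(proj([[486.5,-236,80]],p,W).round(0))
E
```

```text
17.475 [ 494.7 -299.5  253.6] [-3.136e+00  1.610e-01  2.000e-03] 33.9286929457561 [ 0.1 -0.3 -5.2]
socket [ 488.8 -236.6   73.2] 0.69 [311. 131.]
bolt_grip [ 496.9 -303.4  245.6] 0.81 [336. 351.]
[[308. 132.]]
```

View pics/w6.png

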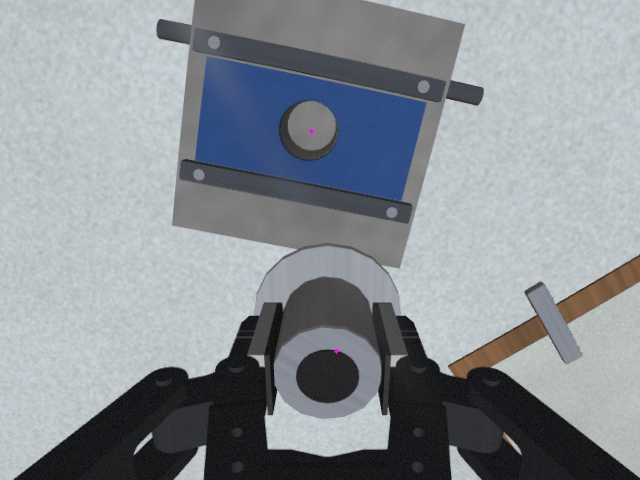

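The strap hole and socket are concentric at (309,130). Inserting the bolt.

Emit:
step_arm([
  {"gripper": 20,"linear": [-7,-31.5,0],"dr": [0,0,0]},
  {"gripper": 20,"linear": [-7,-31.2,0],"dr": [0,0,0]},
  {"gripper": 20,"linear": [0,0,30],"dr": [0,0,0]},
  {"gripper": 20,"linear": [0,0,30],"dr": [0,0,0]},
  {"gripper": 20,"linear": [0,0,15],"dr": [0,0,0]},
  {"gripper": 20,"linear": [0,0,0],"dr": [0,0,0]},
  {"gripper": 20,"linear": [0,0,0],"dr": [0,0,0]},
])

```text
time: 18.55
ee_pos: [488.5, -235.1, 180.5]
ee_rot: [3.137, -0.157, 0.004]
ft_force: [0.6, -0.6, -4.3]
finger_gap: 34.0
```

Emit:
step_arm([
  {"gripper": 20,"linear": [-1.5,0.5,10],"dr": [0,0,0]},
  {"gripper": 20,"linear": [0,0,10],"dr": [0,0,0]},
  {"gripper": 20,"linear": [0,0,10],"dr": [0,0,0]},
  {"gripper": 20,"linear": [0,0,10],"dr": [0,0,0]},
  {"gripper": 20,"linear": [0,0,10],"dr": [0,0,0]},
  {"gripper": 20,"linear": [0,0,10],"dr": [0,0,0]},
  {"gripper": 20,"linear": [0,0,4],"dr": [0,0,0]},
  {"gripper": 20,"linear": [0,0,0],"dr": [0,0,0]},
])

```text
time: 19.55
ee_pos: [486.1, -235.2, 115.0]
ee_rot: [-3.137, 0.157, 0.001]
ft_force: [0.3, 0.0, -4.1]
finger_gap: 34.0
```

Emit:
step_arm([
  {"gripper": 20,"linear": [0,0,1],"dr": [0,0,0]},
  {"gripper": 20,"linear": [0,0,1],"dr": [0,0,0]},
  {"gripper": 20,"linear": [0,0,0],"dr": [0,0,0]},
])

```text
time: 19.92
ee_pos: [486.4, -235.4, 114.0]
ee_rot: [3.137, -0.157, 0.002]
ft_force: [-0.7, -0.4, 0.2]
finger_gap: 33.9
```

Washer contact as expected at z = 114. Release and rise, then check.

Emit:
step_arm([
  {"gripper": 60,"linear": [0,0,0],"dr": [0,0,0]},
  {"gripper": 85,"linear": [0,0,0],"dr": [0,0,0]},
  {"gripper": 85,"linear": [0,0,0],"dr": [0,0,0]},
  {"gripper": 85,"linear": [0,0,0],"dr": [0,0,0]},
  {"gripper": 85,"linear": [0,0,-45],"dr": [0,0,0]},
  {"gripper": 85,"linear": [0,0,-50],"dr": [0,0,0]},
  {"gripper": 85,"linear": [0,40,-50],"dr": [0,0,0]},
  {"gripper": 85,"linear": [0,0,0],"dr": [0,0,0]},
])

```text
time: 20.92
ee_pos: [483.9, -276.9, 261.5]
ee_rot: [3.132, -0.16, 0.014]
ft_force: [0.0, 0.3, -1.0]
finger_gap: 85.3
```

```bash
python3 - <<'E'
from h import *
s,p,W,a=look(['bolt_grip'],'w7')
print('washer/top proj',proj([[486.5,-235.5,84],[486.5,-235.5,124]],p,W).round(0))
s,p,W,b=look(['bolt_grip','drift_grip','pin_grip','core_center','bottle_center'],'s7','side')
c=np.hstack([cv2.resize(a,(400,300)),b[100:400,200:430][:, :].copy()]);cv2.imwrite('pics/fin.png',c)
E
```

```text
20.925 [ 483.9 -276.9  261.5] [ 3.132 -0.16   0.014] 85.34839632879282 [ 0.   0.3 -1. ]
bolt_grip [ 488.4 -237.1  104.5] 0.84 [327. 166.]
washer/top proj [[324. 160.]
 [324. 169.]]
21.025 [ 481.8 -274.   256.9] [-3.137  0.158  0.   ] 85.36644246271032 [-0.6  0.4 -1.2]
bolt_grip [ 486.7 -234.9  106.4] 0.74 [341. 361.]
drift_grip [493.7  51.3  83.5] 0.81 [315. 232.]
drift_grip [406.2 118.1  85.7] 0.68 [266. 212.]
bottle_center [383.3  11.2  53.8] 0.7 [261. 265.]
```

View pics/fin.png

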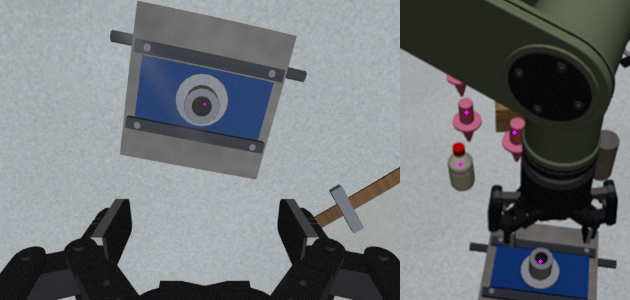

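The bolt is home and upright with its washer flat: bolt_grip measures z ≈ 105–106, against 106 expected. The gripper is clear, so I'm handing in.

```bash
python3 -c "
from rig import bot
print(bot.job_done())"
```

```text
the job is handed in; nothing more can be done
None
```

I carried out all three parts and handed the job in at about 21 s of the 72 s allowed. No verdict was reported.

- **Drift through both holes:** I drove the yellow drift down on a slant until its collar sat on the strap. The wrist then read about 9 N upward. A wrist view taken after it was pulled out showed the strap hole and socket in line.
- **Drift back in the stand:** It went back into its original hole at its original height. A wrist view after release showed it upright.
- **Bolt:** It is fully home. The last wrist and side views put its grip point at z ≈ 105 and 106 mm (106 expected), within about 3 mm of the socket axis, and it looks upright with its washer flat on the strap. The gripper was open and clear.

**Checks that disagreed or were incomplete:**
- The cameras differed by about 2–3 mm on the hole's position; I used a value in between.
- In the last side view the arm hid the stand. The drift, pin and core were therefore not measured again at the end. The network's drift hits there were only the pink look-alikes.
- The bottle measured within about 2 mm of its start.

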